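# Third hand at the electrode setting fixture

## Robot

A 7-joint arm with a two-finger parallel gripper is mounted at the origin on a cart in front of the work surface, level with it; the furniture and walls round the work are solid. World frame = base frame: x ahead of the robot, y to its left, z up, the work surface at z = 0. Lengths are in m, angles in rad, forces in N, time in s.
With the tool pointing down it reaches from about 0.4 to 0.9 m from the base axis. Payload 5.5 kg.
Tool frame: the origin (TCP) lies at the very end of the fingers, on their centre line; the grasp point (between the pads) lies 19 mm behind it; z points along the fingers, y is the direction in which the jaws open and shut (so a half turn about z gives the same grasp; the last joint's range is limited). The gripper opens to 85 mm and grips with 20 to 120 N. Pads are 22 mm wide; open, the fingers measure 114 mm over their backs; the gripper's body (76 mm by 85 mm) begins 54 mm behind the grasp point. The pads swing forward as they close: fully open they stand 13 mm farther back than shut.
Start: joints at [-1.043, 0.501, -0.427, 1.55, 0.221, 1.138, -0.21], TCP at [0.17, 0.627, 0.231] pointing down, gripper open.
Joint ranges: [-2.88, 2.88], [-0.31, 2.03], [-1.54, 1.56], [0.2, 2.42], [-1.41, 4.55], [0.19, 2.02], [-2.57, 2.57]. Speed limits (rad/s): [2.57, 2.57, 3.14, 3.14, 3.14, 3.14, 3.14].

## Interface

Orientations are given as a unit quaternion [x, y, z, w].
In Python, from bench import observe, snapshot, calibration, close_job, boxes_of, pinpoint gives the robot as it stands.
- The arm moves only by the tool move_arm, never from a script. Its argument "moves" is a list of rows, each a list of 7 numbers: the shift along the tool's x, y, z in mm, then the turn, a rotation vector about the tool's x, y, z in units of 5 degrees (1.0 is 5 degrees), then the opening, from 0 (shut) to 1 (fully open). In form: [[x, y, z, ax, ay, az, claw], ...]. A call has exactly 10 rows; each row is the pose to reach, as a shift and turn from the pose measured when the call began, along the tool's axes at that moment; what a row does not reach only later rows make up. A row lasts 1/12 s, in which the tool goes at most 41.7 mm and 7.16 degrees, less where a joint would pass 70% of its speed; a pose out of reach is approached as far as the arm can. A call with a gripper value outside its range is refused whole. The fingers move at their own pace and stop on an object; "newtons" is the grip in N (left out, the last holds). Time passes only in rows, so rows that repeat a pose let the fingers close, or fill a call up. It gives the time, the measured TCP pose, the force and the opening at its end, in the units of the state.
- observe(): the state, without advancing time (a new reading comes with each control period).
- snapshot(name): name is "scene" or "top"; returns the picture (420x560x3 uint8, blue, green, red); there is no depth.
- calibration(name): a dict with "fov_y" (degrees; the focal length in pixels is half the picture's height over the tangent of half this angle, whatever the lens; pixels are square), "cx", "cy" (the principal point, pixels), "dist" ([k1, k2, p1, p2, k3] as OpenCV has them; the pictures are not rectified), "origin" and "attitude" of the camera in the world. Camera axes: x right, y down, z forward; pixel columns grow to the right and rows downward; lengths in m; the calibration is good to about 2 mm. A picture is of the moment at which its call begins. calibration takes no time and is no camera call.
- close_job(): hands the job in, once; it reports no verdict.
Trained networks look in the newest picture that a camera, given by its name, has taken for a name from the list of things; names that differ only in an ending like _2 or _b are one class to them, and where a whole thing is asked for, a point or a joint stands for the part that bears it (a point fixed in the world has none). Each returns a list of dicts, best first, with "confidence" (0 to 1); they miss things now and then, are a little off and sometimes report something else, mostly with a low value. They report only what shows in the picture. A call takes as long as a camera call. They do not tell look-alikes from the thing itself.
- boxes_of(camera, target): "box" ([centre column, centre row, width, height] in pixels, round what is visible of it).
- pinpoint(camera, target): "point" ([column, row] in pixels: a listed point, or the origin of a listed thing).
The state is a dict: "clock": time; "joint_positions": joint angles; "dq": joint speeds; "joint_efforts": joint torques, N m; "tool_pos": TCP position; "tool_rot": TCP orientation; "wrist_force": force on the tool from outside, world axes, zero at the start; "ft_torque": the same for the moment, N m; "gripper_width": finger opening in m.
Only numpy, scipy, OpenCV 4.12 (cv2) and the standard library are available. Lean on these libraries where they do the work, as an engineer would, in place of code of your own. Each camera call takes 0.05 s, during which the arm holds its last target.

## Task

Stand the black graphite block on the plate of the setting fixture with its long side flush against the low fixed side fence, clear of the sprung pad; then slide it along the fence so that its end pushes the pad back until the tip of the pad's pointer stands about midway between the two white marks on the spring housing, without ever bottoming the pad. Keep the block pressed there with a steady force, flat on the plate and still flush with the fence, and finish while the gripper is still holding it so that a colleague can tighten the clamp screw. Leave the other things on the bench where they are.

Things in the scene. Friction and masses are not known exactly. Their poses are not given: they have to be found in the camera images.
- electrode: Black graphite electrode block, a plain box 82 (its x) x 44 (its y) x 76 mm (z), about 0.3 to 0.7 kg. Origin: centre of its underside; z up. Starts standing on the bench right of the fixture; either end may lead. Grasp it across the 44 mm, above the height of the fence. Graphite slides easily on the polished fixture (friction about 0.2).
- fixture: Setting fixture fixed to the bench: aluminium plate 240 (x) x 160 (y) x 12 mm, origin at the centre of its underside, z up; its x points along the fence to the sprung pad, its y towards the fence. Plate top at z 12 mm. Behind the pad a grey spring housing, x 85 to 118, y -3 to 59, top at z 64 mm. Three bolt heads 5 mm high at corners (x 108 or -108, y 66 or -66 mm).
- fence (a point): Point on the inner (-y) face of the steel side fence at the plate's top surface (fixture frame x -30, y 50, z 12 mm), axes as the fixture's. The fence runs 70 mm either way along x, rises 20 mm above the plate and is 16 mm thick. A block flush with it has its origin 22 mm from here along -y.
- pad_face (a point): Point on the sprung pad's face at plate-top height; axes as the fixture's, moves with the pad. The face looks along -x, is 50 mm wide, and reaches 3 to 58 mm above the plate. At rest at fixture x 45, y 28, z 12 mm, on the centre line of a block flush with the fence. A block touching it has its origin 41 mm from here along -x.
- clamp_tip (a point): Tip of the clamp screw, 14 mm above the plate (fixture frame x 0, y -52, z 26 mm), axes as the fixture's. Screw 8 mm thick, in a block at the -y edge (x -15 to 15 mm, top at z 36 mm). Stays withdrawn; the free plate between tip and fence is 102 mm wide.
- pad (a joint): Travel of the sprung pad along the fixture's +x in m: 0 at rest, 0.022 bottomed. The black pointer on the pad's top moves over two pairs of white marks on the housing; its tip is level with them at 0.006 and 0.014. Spring 1 N per mm (10 N midway between the marks), no preload; it returns by itself.
- oilstone: Bystander: grey oilstone in a steel shoe, 72x30x22 mm, lying at the right, in front of the curtain. Origin: centre of its underside.
- felt_wheel_1: Bystander: small white felt wheel on a shank, 43 mm across and 50 mm high, behind the fixture and left of the vice. Origin: centre of its underside.
- cup: Bystander: small aluminium cup, 33 mm across, 34 mm high, to the left of the fixture. Origin: centre of its underside.
Not all that is in view belongs to the job. Several things look just like the electrode: the one meant starts farthest to the robot's right.

How it is judged:
By the outcome, as a careful person would: the job done as asked, in the order asked, and still so for the second after the job is handed in, while the arm keeps its last pose, push and grip.
It also fails if it takes over 48 s, if anything falls off the work surface, if the arm or the gripper's body presses on something with over 40 N, if the wrist force passes 120 N, or if a joint passes its speed limit or range.

## Working session

There is one attempt and no reset: what is moved stays moved. The work goes in short steps, Python scripts to look and compute and a tool call to move; the robot and the scene stay as the last step left them, time stands still between calls to the robot, and variables do not carry over. Pictures are saved under pics/ and viewed, and the job is handed in when it is done.

Besides the shell and the picture viewer there is one more tool, called after ">>>" as a command line: name --pt "numbers of a row" for each row, then --argument value for the rest. move_arm: Moves the arm, as the interface text tells. Its arguments: {"type":"object","properties":{"moves":{"type":"array","items":{"type":"array","items":{"type":"number"}}},"newtons":{"type":"number"}},"required":["moves"]}

```bash
ls; mkdir -p pics; cat > h.py <<'E'
import numpy as np, cv2, json
from bench import observe, snapshot, calibration, boxes_of, pinpoint
from scipy.spatial.transform import Rotation as R
def cam(n):
    c=calibration(n); f=210/np.tan(np.radians(c['fov_y'])/2)
    K=np.array([[f,0,c['cx']],[0,f,c['cy']],[0,0,1.]]); return c,K,np.array(c['dist'],float)
def rot(a):
    a=np.array(a,float)
    return a if a.shape==(3,3) else R.from_quat(a).as_matrix()
def px2w(n,uv,z):
    c,K,d=cam(n); p=cv2.undistortPoints(np.array(uv,float).reshape(-1,1,2),K,d).reshape(-1,2)
    r=np.c_[p,np.ones(len(p))]@rot(c['attitude']).T; o=np.array(c['origin'])
    return o+r*((z-o[2])/r[:,2])[:,None]
def w2px(n,P):
    c,K,d=cam(n); Rm=rot(c['attitude']); o=np.array(c['origin'])
    q=(np.array(P,float).reshape(-1,3)-o)@Rm
    return cv2.projectPoints(q,np.zeros(3),np.zeros(3),K,d)[0].reshape(-1,2)
E
python3 - <<'E'
from h import *
for n in ('scene','top'):
    print(n,calibration(n)); cv2.imwrite(f'pics/{n}0.png',snapshot(n))
    for t in ('electrode','fixture','fence','pad_face','clamp_tip'):
        for p in pinpoint(n,t)[:5]: print(t,np.round(p['point'],1),round(p['confidence'],2))
s=observe(); print({k:np.round(v,3) for k,v in s.items()})
E
```

```text
pics
scene {'fov_y': 53.70063874194201, 'cx': 274.92898397097247, 'cy': 212.92271324587583, 'dist': array([-0.11914943,  0.        ,  0.        ,  0.        ,  0.        ]), 'origin': array([-0.39136581, -0.53100681,  0.78179858]), 'attitude': array([ 0.76265748, -0.4443569 ,  0.23238523, -0.40853104])}
electrode [305.1 252.8] 0.97
electrode [346.5 272. ] 0.71
electrode [264.2 267.6] 0.59
electrode [234.8 211.9] 0.57
fixture [236.1 213.8] 0.97
fence [221.5 208. ] 0.8
pad_face [242.4 201.9] 0.54
clamp_tip [253.5 213.8] 0.83
top {'fov_y': 44.93118524618035, 'cx': 278.61268054902354, 'cy': 209.18961031844387, 'dist': array([-0.05496356,  0.        ,  0.        ,  0.        ,  0.        ]), 'origin': array([ 0.43151367, -0.01163372,  1.428928  ]), 'attitude': array([-0.70380359,  0.70902508, -0.02166999,  0.03839719])}
electrode [382.  243.5] 0.92
electrode [302.8 277.3] 0.72
electrode [341.2 238.4] 0.66
fixture [231.7 216.3] 0.82
fence [214.3 220.2] 0.57
pad_face [221.8 195.5] 0.68
clamp_tip [250.7 217. ] 0.88
{'clock': np.float64(0.6), 'joint_positions': array([-1.043,  0.501, -0.427,  1.55 ,  0.221,  1.138, -0.21 ]), 'dq': array([-0.   , -0.001,  0.   , -0.001,  0.001, -0.001, -0.001]), 'joint_efforts': array([ 2.0000e-03, -5.6902e+01, -5.8060e+00, -2.8119e+01,  1.3000e-02,
        2.0000e-03, -0.0000e+00]), 'tool_pos': array([0.17 , 0.627, 0.231]), 'tool_rot': array([ 0.132,  0.991,  0.   , -0.   ]), 'wrist_force': array([ 0.404,  0.832, -0.501]), 'ft_torque': array([ 0.07 , -0.004,  0.023]), 'gripper_width': np.float64(0.086)}
```

View pics/scene0.png

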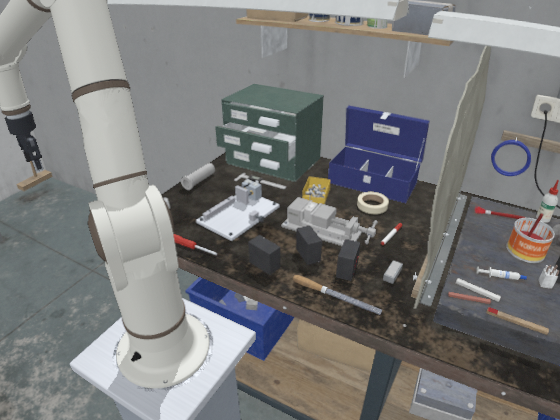

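View pics/top0.png

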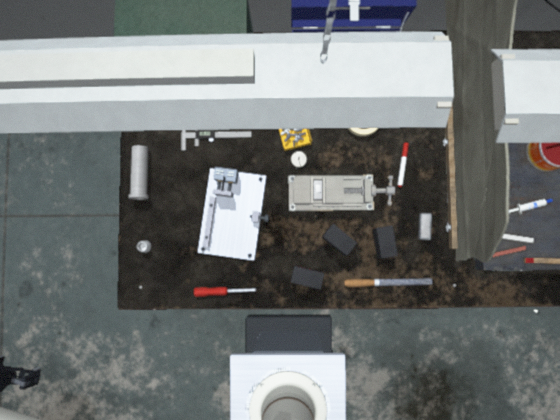

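```bash
python3 - <<'E'
import cv2
i=cv2.imread('pics/top0.png')[150:310,180:440]; cv2.imwrite('pics/top0c.png',cv2.resize(i,None,fx=3,fy=3,interpolation=cv2.INTER_CUBIC))
i=cv2.imread('pics/scene0.png')[150:310,180:400]; cv2.imwrite('pics/scene0c.png',cv2.resize(i,None,fx=3.6,fy=3.6,interpolation=cv2.INTER_CUBIC))
E
```

```text
(no output)
```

View pics/top0c.png

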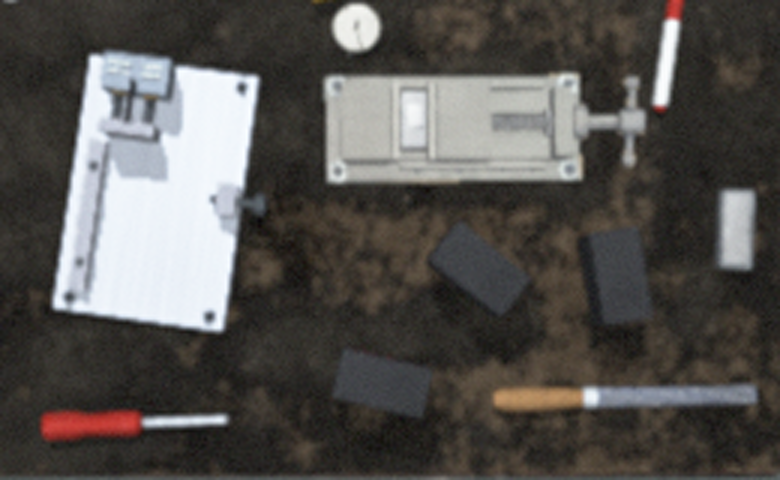

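View pics/scene0c.png

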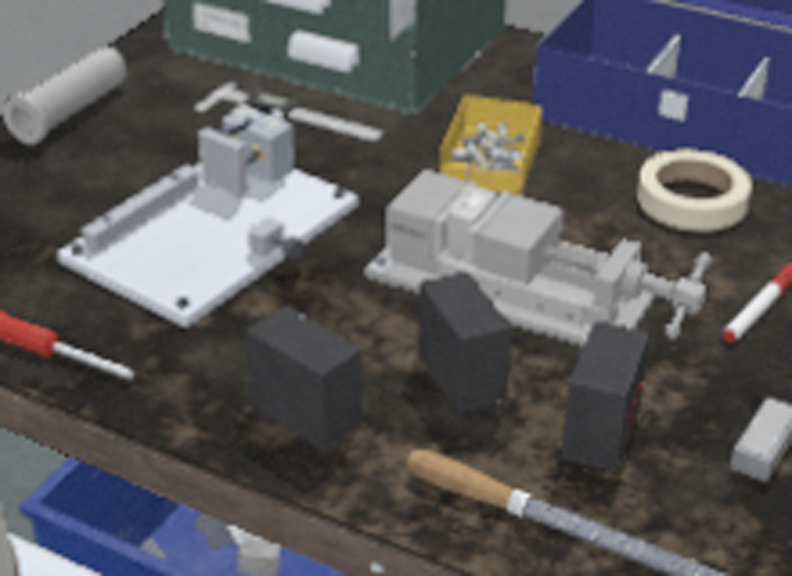

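```bash
python3 - <<'E'
from h import *
for n,(u0,v0,u1,v1) in {'top':(355,210,420,272),'scene':(325,232,375,285)}.items():
    i=cv2.imread(f'pics/{n}0.png')[v0:v1,u0:u1].astype(float); i=np.clip(i*2.2,0,255).astype('uint8')
    j=cv2.resize(i,None,fx=9,fy=9,interpolation=cv2.INTER_CUBIC)
    for k in range(0,u1-u0,10): cv2.putText(j,str(u0+k),(k*9,10),0,.35,(0,255,255),1); cv2.line(j,(k*9,12),(k*9,18),(0,255,255),1)
    for k in range(0,v1-v0,10): cv2.putText(j,str(v0+k),(0,k*9+4),0,.35,(0,255,255),1)
    cv2.imwrite(f'pics/{n}_el.png',j)
C=[(210,168.3),(266,174.3),(254,260.3),(197.7,252.7)]
print(px2w('top',C,.012).round(4))
E
```

```text
[[0.6703 0.2153 0.012 ]
 [0.6514 0.0565 0.012 ]
 [0.4102 0.0909 0.012 ]
 [0.4322 0.2486 0.012 ]]
```

View pics/top_el.png

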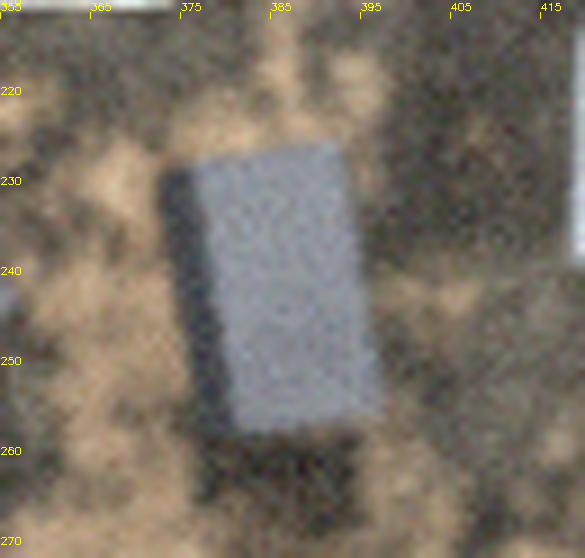

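View pics/scene_el.png

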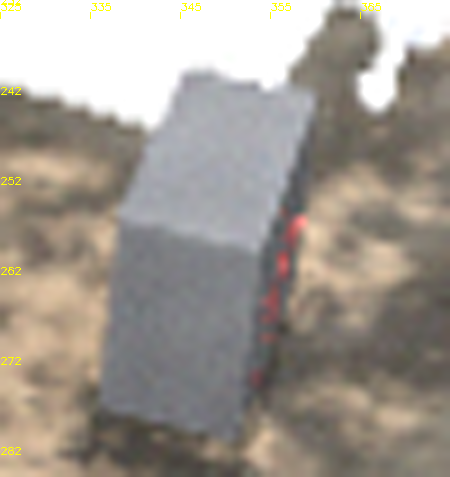

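```bash
cat > fit.py <<'E'
from h import *
from scipy.optimize import least_squares
def fitrect(W,lx,ly,yaw0):
    # W: 4 world corners any order; match by nearest
    L=np.array([(sx*lx/2,sy*ly/2) for sx in(1,-1) for sy in(1,-1)])
    def mod(p): c,s=np.cos(p[2]),np.sin(p[2]); return p[:2]+L@np.array([[c,s],[-s,c]])
    p=[*W[:,:2].mean(0),yaw0]
    for _ in range(3):
        m=mod(p); idx=[np.argmin(np.linalg.norm(m-w[:2],axis=1)) for w in W]
        p=least_squares(lambda q:(mod(q)[idx]-W[:,:2]).ravel(),p).x
    return p,np.linalg.norm(mod(p)[idx]-W[:,:2],axis=1)
E
python3 - <<'E'
from fit import *
i=cv2.imread('pics/top0.png'); g=cv2.cvtColor(i,cv2.COLOR_BGR2GRAY)
# electrode top face
sub=i[215:270,365:410].astype(int); gb=cv2.GaussianBlur(sub.astype('uint8'),(3,3),0).astype(int)
m=((gb.mean(2)>48)&(gb[...,0]>=gb[...,2]-1)).astype('uint8')
m=cv2.morphologyEx(m,cv2.MORPH_OPEN,np.ones((3,3)))
n,l,s,c=cv2.connectedComponentsWithStats(m); k=1+np.argmax(s[1:,4]); print(s[k],c[k]+[365,215])
cn=max(cv2.findContours((l==k).astype('uint8'),0,1)[0],key=cv2.contourArea)
r=cv2.minAreaRect(cn);print(r); A=cv2.boxPoints(r)+[365,215]
B=np.array([(376.4,228.1),(393,225.6),(397.6,255.8),(381.1,258.3)])-.45
for X in(A,B):
    W=px2w('top',X,.076); print(W.round(4).tolist()); print('electrode',fitrect(W,.082,.044,-.15 if 0 else 0.15))
sm=i[:,:,:].mean(2)
# plate
c=np.array([(210,168.3),(266,174.3),(254,260.3),(197.7,252.7)])-.35
print('fixture',fitrect(px2w('top',c,.012),.24,.16,-.14))
h=(cv2.cvtColor(i,cv2.COLOR_BGR2GRAY)>150).astype('uint8')[150:280,185:280]
h=cv2.morphologyEx(h,cv2.MORPH_OPEN,np.ones((3,3)))
n,l,s,cc=cv2.connectedComponentsWithStats(h); k=1+np.argmax(s[1:,4])
cn=max(cv2.findContours((l==k).astype('uint8'),0,1)[0],key=cv2.contourArea); r=cv2.minAreaRect(cn); print(r,(cv2.boxPoints(r)+[185,150]).tolist())
print('fixture pp',px2w('top',[(231.7,216.3)],0),'elec pp',px2w('top',[(382,243.5)],0),px2w('scene',[(346.5,272)],0),px2w('scene',[(236.1,213.8)],0))
E
```

```text
[ 12  12  20  31 498] [386.56425703 241.73092369]
((21.595375061035156, 26.86994171142578), (30.33540916442871, 17.030405044555664), 81.25383758544922)
[[0.4941, -0.2384, 0.076], [0.5006, -0.2833, 0.076], [0.421, -0.2936, 0.076], [0.4145, -0.2489, 0.076]]
electrode (array([ 0.457539  , -0.26603159,  0.13344834]), array([0.00126532, 0.00104797, 0.00120657, 0.00097979]))
[[0.4954, -0.2386, 0.076], [0.5017, -0.2829, 0.076], [0.4216, -0.2932, 0.076], [0.4153, -0.2493, 0.076]]
electrode (array([ 0.45852111, -0.26599956,  0.13285242]), array([0.00081971, 0.00062793, 0.00077444, 0.00047393]))
fixture (array([ 0.54200126,  0.15381577, -0.13678621]), array([0.00067795, 0.002538  , 0.00142247, 0.00091837]))
((46.69999694824219, 63.10000228881836), (57.417076110839844, 86.83271789550781), 8.130102157592773) [[197.13999557495117, 252.02000427246094], [209.41999435424805, 166.06000328063965], [266.25999450683594, 174.18000030517578], [253.97999572753906, 260.13999938964844]]
fixture pp [[0.5343072  0.15469343 0.        ]] elec pp [[ 0.45445762 -0.2673297   0.        ]] [[ 0.45418925 -0.26931896  0.        ]] [[0.5453078  0.16437241 0.        ]]
```

```bash
cat > ov.py <<'E'
from fit import *
import sys
def box(x0,x1,y0,y1,z0,z1): return np.array([(x,y,z) for x in(x0,x1) for y in(y0,y1) for z in(z0,z1)])
E12=[(a,b) for a in range(8) for b in range(8) if a<b and bin(a^b).count('1')==1]
FB=[box(-.12,.12,-.08,.08,0,.012),box(-.1,.04,.05,.066,.012,.032),box(.085,.118,-.003,.059,.012,.064),box(-.015,.015,-.08,-.06,.012,.036),box(.045,.0450001,.003,.053,.015,.070)]
def T(p,P): c,s=np.cos(p[2]),np.sin(p[2]); return np.c_[P[:,:2]@np.array([[c,s],[-s,c]])+p[:2],P[:,2]]
def draw(n,img,fx,el,crop,sc,out,ez=0):
    u0,v0,u1,v1=crop; j=cv2.resize(img[v0:v1,u0:u1],None,fx=sc,fy=sc,interpolation=cv2.INTER_CUBIC)
    for p,B,col in [(fx,b,(0,200,0)) for b in FB]+([(el,box(-.041,.041,-.022,.022,ez,ez+.076),(0,0,255))] if el is not None else []):
        q=((w2px(n,T(p,B))-[u0,v0]+.5)*sc).round().astype(int)
        for a,b in E12: cv2.line(j,tuple(map(int,q[a])),tuple(map(int,q[b])),col,1,cv2.LINE_AA)
    cv2.imwrite(out,j)
E
python3 - <<'E'
from ov import *
fx=(.5415,.154,-.137); el=(.458,-.266,.133)
draw('top',cv2.imread('pics/top0.png'),fx,el,(185,150,415,300),3.4,'pics/ov_top.png')
draw('scene',cv2.imread('pics/scene0.png'),fx,el,(185,160,375,290),4.2,'pics/ov_sc.png')
E
```

```text
(no output)
```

View pics/ov_top.png

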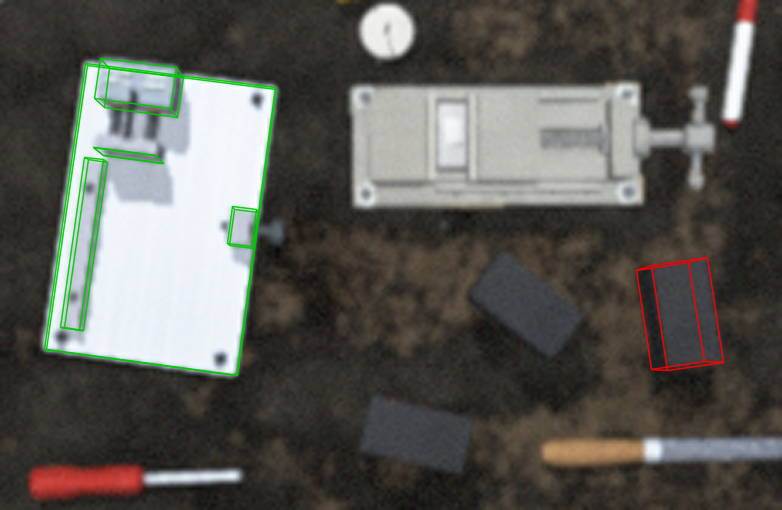

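View pics/ov_sc.png

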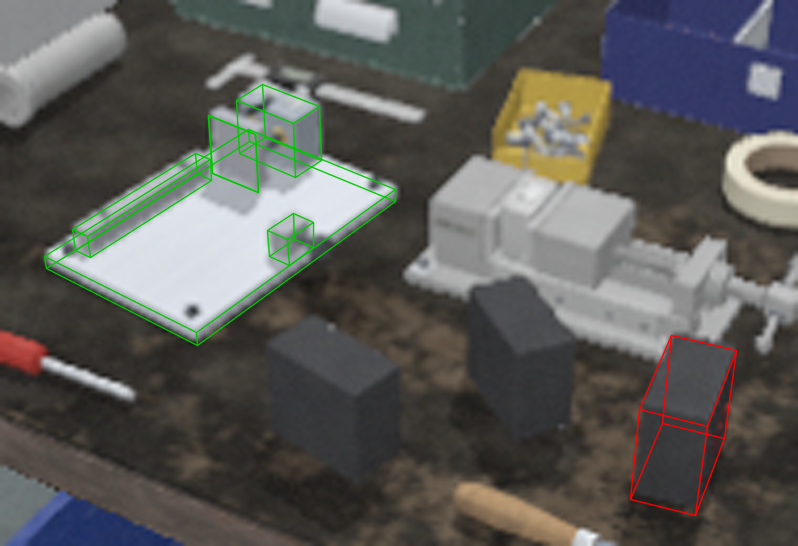

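```bash
cat > go.py <<'E'
from h import *
def rel(pos,yaw_y=None,s=None):
    """target TCP world pos, tool y dir angle (deg, world) pointing down -> tool shift mm, turn units"""
    s=s or observe(); M=R.from_quat(s['tool_rot']).as_matrix(); p=np.array(s['tool_pos'])
    d=M.T@(np.array(pos)-p)*1000
    if yaw_y is None: t=np.zeros(3)
    else:
        a=np.radians(yaw_y); y=np.array([np.cos(a),np.sin(a),0]); 
        if y@M[:,1]<0: y=-y
        z=np.array([0,0,-1.]); x=np.cross(y,z); G=np.c_[x,y,z]
        t=np.degrees(R.from_matrix(M.T@G).as_rotvec())/5
    print('t',round(float(s['clock']),2),'pos',p.round(4),'yaw_y',round(np.degrees(np.arctan2(M[1,1],M[0,1])),2),'tilt z',M[:,2].round(4),'F',np.round(s['wrist_force'],1),'T',np.round(s['ft_torque'],2),'w',round(float(s['gripper_width']),4))
    print('shift',d.round(1),'turn',t.round(2)); return d,t
E
python3 - <<'E'
from ov import *
from go import rel
g=cv2.GaussianBlur(cv2.cvtColor(cv2.imread('pics/top0.png'),cv2.COLOR_BGR2GRAY),(0,0),.7).astype(np.float32)
def pts():
    out=[]
    for y,n in((-.08,(0,-1)),(.08,(0,1))):
        for x in np.linspace(-.11,.08,60):
            if y<0 and -.03<x<.03: continue
            out.append((x,y,*n))
    for y in np.linspace(-.07,.07,40): out.append((-.12,y,-1,0))
    for y in np.linspace(-.07,-.015,15): out.append((.12,y,1,0))
    return np.array(out)
S=pts(); p=np.array([.5415,.154,-.137]); ts=np.arange(-.006,.006,.0003)
for it in range(6):
    W=[]
    for q in S:
        L=np.c_[q[0]+ts*q[2],q[1]+ts*q[3],0*ts+.012]; uv=w2px('top',T(p,L)).astype(np.float32)
        v=cv2.remap(g,uv[:,:1],uv[:,1:],cv2.INTER_CUBIC).ravel(); gr=np.gradient(v); 
        k=np.argmin(gr); W.append(ts[k] if -gr[k]>1 else np.nan)
    W=np.array(W); ok=~np.isnan(W)
    J=np.c_[S[:,2],S[:,3],S[:,3]*S[:,0]-S[:,2]*S[:,1]]
    for _ in range(3):
        a=np.linalg.lstsq(J[ok],W[ok],rcond=None)[0]; r=W-J@a; ok&=np.abs(r)<max(.0008,2.5*np.nanstd(r[ok]))
    c,s=np.cos(p[2]),np.sin(p[2]); p=p+[c*a[0]-s*a[1],s*a[0]+c*a[1],a[2]]
print('fixture',p.round(4),np.std(r[ok]),ok.sum())
for d in ((-.08,),( .08,)):
    m=ok&(S[:,1]==d[0]); print(d,W[m].mean())
m=ok&(S[:,0]==-.12);print('near',W[m].mean())
el=(.458,-.266)
rel((*el,.2),97.6)
E
```

```text
fixture [ 0.5405  0.1544 -0.1394] 0.0007987095396300309 140
(-0.08,) 0.0008029411764705863
(0.08,) 0.0006789473684210508
near 0.00031499999999999817
t 0.6 pos [0.1701 0.6273 0.2313] yaw_y 74.83 tilt z [-0.  0. -1.] F [ 0.4  0.8 -0.5] T [ 0.07 -0.    0.02] w 0.0855
shift [-511.7 -786.9   31.3] turn [ 0.   -0.   -4.55]
```

```bash
python3 - <<'E'
from go import *
rel((.46,.35,.25),None); rel((.5,.25,.25),90); rel((.45,-.1,.25),97.6)
E
```

```text
t 0.6 pos [0.1701 0.6273 0.2313] yaw_y 74.83 tilt z [-0.  0. -1.] F [ 0.4  0.8 -0.5] T [ 0.07 -0.    0.02] w 0.0855
shift [-352.4 -191.8  -18.7] turn [0. 0. 0.]
t 0.6 pos [0.1701 0.6273 0.2313] yaw_y 74.83 tilt z [-0.  0. -1.] F [ 0.4  0.8 -0.5] T [ 0.07 -0.    0.02] w 0.0855
shift [-417.2 -277.9  -18.7] turn [ 0.   -0.   -3.03]
t 0.6 pos [0.1701 0.6273 0.2313] yaw_y 74.83 tilt z [-0.  0. -1.] F [ 0.4  0.8 -0.5] T [ 0.07 -0.    0.02] w 0.0855
shift [-460.5 -628.8  -18.7] turn [ 0.   -0.   -4.55]
```

>>> move_arm --pt "-35 -19 -4 0 0 0 1" --pt "-70 -38 -8 0 0 0 1" --pt "-106 -57 -12 0 0 -0.3 1" --pt "-141 -77 -16 0 0 -0.6 1" --pt "-176 -96 -20 0 0 -1 1" --pt "-211 -115 -20 0 0 -1.4 1" --pt "-247 -134 -20 0 0 -1.8 1" --pt "-282 -153 -20 0 0 -2.2 1" --pt "-317 -173 -20 0 0 -2.6 1" --pt "-352 -195 -20 0 0 -3 1" --newtons 70

```text
clock: 1.43
tool_pos: [0.46, 0.3459, 0.2517]
tool_rot: [0.0, 1.0, 0.0, 0.0]
wrist_force: [0.7, 0.2, -0.3]
gripper_width: 0.0857
```

```bash
python3 - <<'E'
from go import *
print(observe()['joint_positions'].round(2)); rel((.47,-.02,.25),97.6); rel((.458,-.266,.2),97.6)
E
```

```text
[-0.4   0.34 -0.36  1.72  0.13  1.1   0.77]
t 1.43 pos [0.46   0.3459 0.2517] yaw_y 89.95 tilt z [ 7.e-04  7.e-04 -1.e+00] F [ 0.7  0.2 -0.3] T [ 0.03 -0.06  0.01] w 0.0857
shift [ -10.3 -365.8    1.4] turn [ 0.01  0.01 -1.53]
t 1.43 pos [0.46   0.3459 0.2517] yaw_y 89.95 tilt z [ 7.e-04  7.e-04 -1.e+00] F [ 0.7  0.2 -0.3] T [ 0.03 -0.06  0.01] w 0.0857
shift [   1.6 -611.9   51.3] turn [ 0.01  0.01 -1.53]
```

>>> move_arm --pt "-5 -37 0 0 0 -0.2 1" --pt "-8 -75 0 0 0 -0.4 1" --pt "-10 -113 0 0 0 -0.6 1" --pt "-12 -151 0 0 0 -0.8 1" --pt "-14 -189 0 0 0 -1 1" --pt "-14 -227 0 0 0 -1.2 1" --pt "-12 -265 0 0 0 -1.4 1" --pt "-10 -303 5 0 0 -1.5 1" --pt "-6 -341 15 0 0 -1.5 1" --pt "-4 -379 25 0 0 -1.5 1"

```text
clock: 2.27
tool_pos: [0.4636, -0.0349, 0.2269]
tool_rot: [-0.065, 0.998, 0.0, 0.001]
wrist_force: [1.6, 0.1, -0.3]
gripper_width: 0.0856
```

```bash
python3 - <<'E'
from go import *
print(observe()['joint_positions'].round(2)); rel((.458,-.266,.15),97.6)
E
```

```text
[ 0.15  0.15 -0.15  2.01  0.03  0.98  1.69]
t 2.27 pos [ 0.4636 -0.0349  0.2269] yaw_y 97.47 tilt z [ 2.7e-03  5.0e-04 -1.0e+00] F [ 1.6  0.1 -0.3] T [-0.01 -0.04 -0.03] w 0.0856
shift [  35.8 -228.5   76.8] turn [ 0.    0.03 -0.03]
```

>>> move_arm --pt "5 -30 8 0 0 0 1" --pt "10 -60 16 0 0 0 1" --pt "15 -92 25 0 0 0 1" --pt "19 -124 35 0 0 0 1" --pt "24 -156 45 0 0 0 1" --pt "29 -188 55 0 0 0 1" --pt "33 -214 66 0 0 0 1" --pt "36 -228 76 0 0 0 1" --pt "36 -228.5 77 0 0 0 1" --pt "36 -228.5 77 0 0 0 1"

```text
clock: 3.1
tool_pos: [0.4571, -0.2665, 0.1491]
tool_rot: [-0.064, 0.998, 0.001, 0.001]
wrist_force: [-0.1, 1.1, 0.5]
gripper_width: 0.0855
```

```bash
python3 - <<'E'
from go import *
from ov import draw
print(observe()['joint_positions'].round(2)); rel((.458,-.266,.028),97.6)
for n,c,s in (('top',(350,200,430,280),8),('scene',(300,190,400,290),6)):
    i=snapshot(n); draw(n,i,(.5405,.1544,-.1394),(.458,-.266,.133),c,s,f'pics/pre_{n}.png')
E
```

```text
[ 0.47  0.36  0.01  1.94 -0.01  0.84  2.18]
t 3.1 pos [ 0.4571 -0.2665  0.1491] yaw_y 97.35 tilt z [ 0.0013  0.0013 -1.    ] F [-0.1  1.1  0.5] T [ 0.05 -0.03  0.01] w 0.0855
shift [ -0.8   0.2 121.1] turn [ 0.01  0.02 -0.05]
```

View pics/pre_top.png

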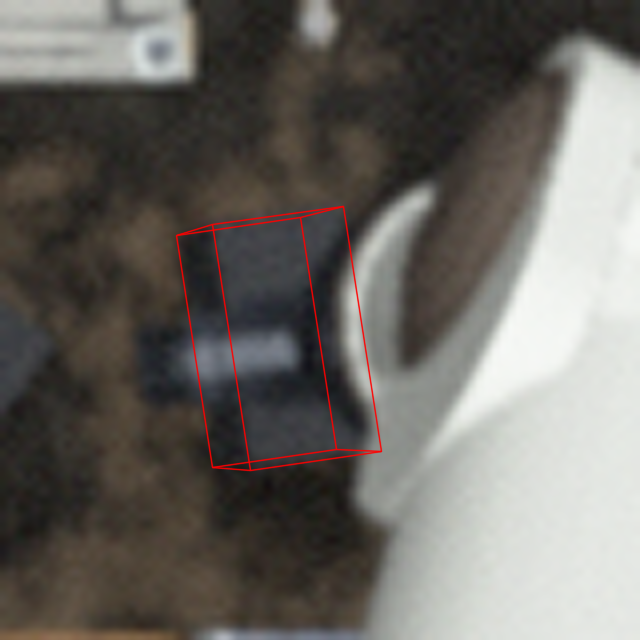

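View pics/pre_scene.png

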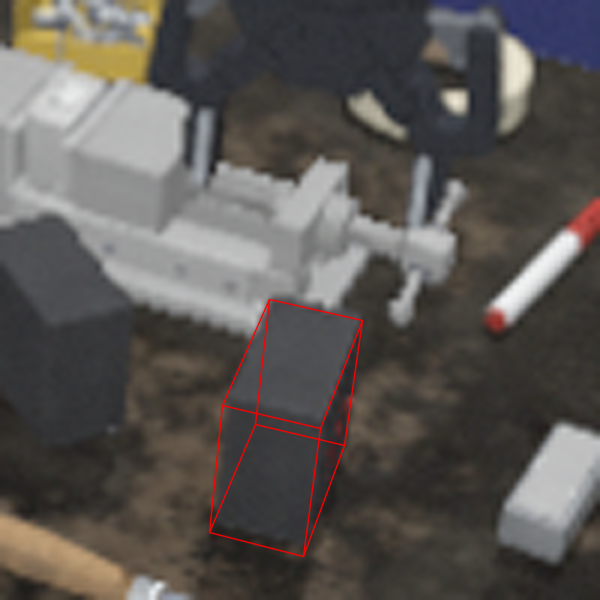

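>>> move_arm --pt "-0.5 0 22 0 0 -0.05 1" --pt "-1 0.5 46 0 0 -0.05 1" --pt "-1 0.5 70 0 0 -0.05 1" --pt "-1 0.5 92 0 0 -0.05 1" --pt "-1 0.5 110 0 0 -0.05 1" --pt "-1 0.5 120 0 0 -0.05 1" --pt "-1 0.5 121 0 0 -0.05 1" --pt "-1 0.5 121 0 0 -0.05 1" --pt "-1 0.5 121 0 0 -0.05 0.3" --pt "-1 0.5 121 0 0 -0.05 0" --newtons 70

```text
clock: 4.03
tool_pos: [0.4608, -0.2644, 0.0305]
tool_rot: [-0.068, 0.998, -0.0, 0.003]
wrist_force: [0.0, 0.8, 0.5]
gripper_width: 0.0636
```

>>> move_arm --pt "0 0 0 0 0 0 0" --pt "0 0 0 0 0 0 0" --pt "0 0 0 0 0 0 0" --pt "0 0 0 0 0 0 0" --pt "0 0 0 0 0 0 0" --pt "0 0 0 0 0 0 0" --pt "0 0 0 0 0 0 0" --pt "0 0 0 0 0 0 0" --pt "0 0 0 0 0 0 0" --pt "0 0 0 0 0 0 0"

```text
clock: 4.87
tool_pos: [0.4621, -0.2652, 0.032]
tool_rot: [-0.068, 0.998, -0.001, 0.004]
wrist_force: [-0.9, 0.3, 7.6]
gripper_width: 0.0435
```

```bash
python3 - <<'E'
from ov import *
from go import rel
rel((.458,-.266,.15),97.6)
for n,c,s in (('top',(350,200,430,280),8),('scene',(300,190,400,290),6)):
    i=snapshot(n); draw(n,i,(.5405,.1544,-.1394),(.458,-.266,.133),c,s,f'pics/gr_{n}.png')
E
```

```text
t 4.87 pos [ 0.4621 -0.2652  0.032 ] yaw_y 97.8 tilt z [ 0.008  -0.0012 -1.    ] F [-0.9  0.3  7.6] T [0.1  0.17 0.07] w 0.0435
shift [   3.2   -0.6 -118. ] turn [-0.03  0.09  0.04]
```

View pics/gr_scene.png

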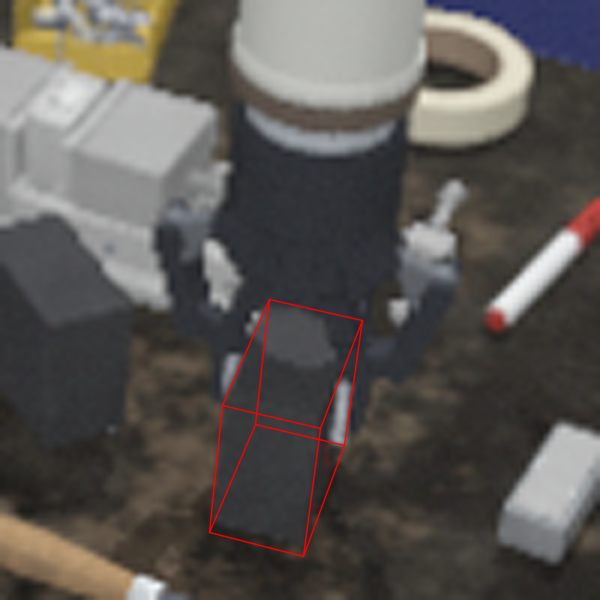

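```bash
cat >> go.py <<'E'
import os
def save0():
    s=observe(); np.save('M0.npy',R.from_quat(s['tool_rot']).as_matrix())
FX=np.array([.5405,.1544,-.1394]); EL=np.array([.458,-.266]); T0=np.array([.4621,-.2652,.032]); YB0=np.radians(7.8)
def relb(bx,by,bz,yaw=0.,fx=FX):
    """block origin to fixture (bx,by), underside world z bz (m), yaw rel. fixture deg -> shift, turn. Also prints current est."""
    s=observe(); M=R.from_quat(s['tool_rot']).as_matrix(); p=np.array(s['tool_pos']); M0=np.load('M0.npy')
    rt=M0.T@(np.r_[EL,0]-T0)             # block origin in tool
    cf,sf=np.cos(fx[2]),np.sin(fx[2]); F=np.array([[cf,-sf,0],[sf,cf,0],[0,0,1]])
    o=np.r_[fx[:2],0]
    cb=p+M@rt; Bcur=M@M0.T@R.from_euler('z',YB0).as_matrix(); e=R.from_matrix(F.T@Bcur).as_rotvec(degrees=True)
    print('t',round(float(s['clock']),2),'tcp',p.round(4),'block fix mm',((F.T@(cb-o))*1000).round(1),'rotvec deg',e.round(2),'F fix',(F.T@np.array(s['wrist_force'])).round(1),'T fix',(F.T@np.array(s['ft_torque'])).round(2),'w',round(float(s['gripper_width']),4))
    G=F@R.from_euler('z',yaw,degrees=True).as_matrix()@R.from_euler('z',-YB0).as_matrix()@M0
    tp=o+F@np.array([bx,by,bz])-G@rt
    print('shift',(M.T@(tp-p)*1000).round(1),'turn',(np.degrees(R.from_matrix(M.T@G).as_rotvec())/5).round(2))
E
python3 - <<'E'
from go import *
save0(); relb(-.02,.014,.12)
E
```

```text
t 4.97 tcp [ 0.462  -0.2651  0.032 ] block fix mm [ -23.4 -427.7   -0. ] rotvec deg [ 0.    0.   15.79] F fix [-0.1  1.1  7.5] T fix [0.1  0.13 0.06] w 0.0431
shift [-124.3  422.7 -120. ] turn [0.02 0.01 3.16]
```

>>> move_arm --pt "0 0 -3 0 0 0 0" --pt "0 0 -10 0 0 0 0" --pt "0 0 -20 0 0 0 0" --pt "0 0 -34 0 0 0 0" --pt "0 0 -50 0 0 0 0" --pt "0 0 -68 0 0 0 0" --pt "0 0 -86 0 0 0 0" --pt "0 0 -104 0 0 0 0" --pt "0 0 -118 0 0 0 0" --pt "0 0 -124 0 0 0 0"

```text
clock: 5.8
tool_pos: [0.4618, -0.2655, 0.1586]
tool_rot: [-0.068, 0.998, -0.002, 0.005]
wrist_force: [0.4, -0.2, -4.3]
gripper_width: 0.0434
```

```bash
python3 - <<'E'
from go import *
relb(-.02,.014,.12)
cv2.imwrite('pics/lift.png',snapshot('scene')[120:300,250:470].repeat(3,0).repeat(3,1))
E
```

```text
t 5.8 tcp [ 0.4618 -0.2655  0.1586] block fix mm [ -23.4 -428.1  126.6] rotvec deg [-0.09 -0.17 15.78] F fix [ 0.4 -0.1 -4.3] T fix [-0.   -0.07 -0.05] w 0.0434
shift [-123.4  423.3    6.2] turn [0.01 0.04 3.16]
```

View pics/lift.png

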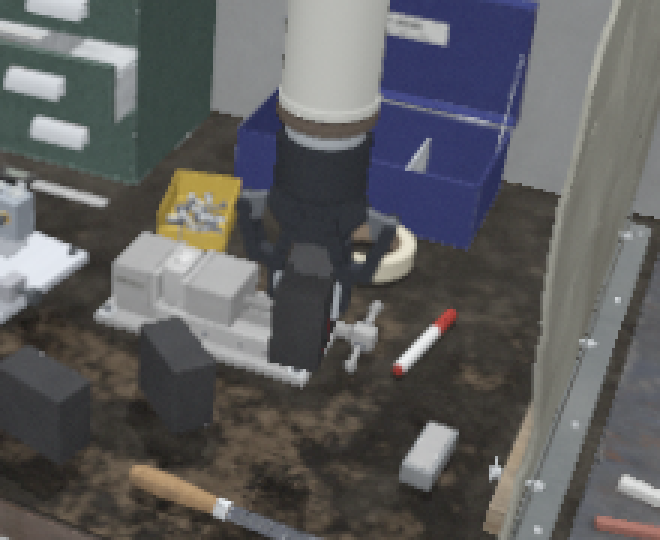

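>>> move_arm --pt "-4 12 0 0 0 0.1 0" --pt "-10 34 0 0 0 0.3 0" --pt "-18 62 0 0 0 0.5 0" --pt "-27 92 0 0 0 0.8 0" --pt "-36 123 0 0 0 1.1 0" --pt "-45 154 0 0 0 1.4 0" --pt "-54 185 0 0 0 1.7 0" --pt "-63 216 0 0 0 2 0" --pt "-72 247 0 0 0 2.2 0" --pt "-81 278 0 0 0 2.4 0"

```text
clock: 6.68
tool_pos: [0.5037, 0.0223, 0.1576]
tool_rot: [0.037, 0.999, -0.001, 0.005]
wrist_force: [0.9, -0.3, -6.2]
gripper_width: 0.0433
```

```bash
python3 - <<'E'
from go import *
relb(-.02,.014,.10)
E
```

```text
t 6.68 tcp [0.5037 0.0223 0.1576] block fix mm [ -22.2 -136.5  125.6] rotvec deg [-0.   -0.12  3.72] F fix [ 1.  -0.2 -6.2] T fix [-0.01 -0.04  0.  ] w 0.0433
shift [-11.8 149.8  25.4] turn [0.   0.03 0.74]
```

>>> move_arm --pt "-2 28 0 0 0 0.1 0" --pt "-4 54 2 0 0 0.3 0" --pt "-6 78 6 0 0 0.5 0" --pt "-8 100 10 0 0 0.6 0" --pt "-9 119 14 0 0 0.7 0" --pt "-10 133 18 0 0.03 0.74 0" --pt "-11 143 22 0 0.03 0.74 0" --pt "-12 149 25 0 0.03 0.74 0" --pt "-12 150 25.5 0 0.03 0.74 0" --pt "-12 150 25.5 0 0.03 0.74 0"

```text
clock: 7.52
tool_pos: [0.5266, 0.1702, 0.1312]
tool_rot: [0.069, 0.998, -0.002, 0.003]
wrist_force: [-0.7, 0.6, -5.8]
gripper_width: 0.0434
```

```bash
python3 - <<'E'
from ov import *
from go import *
relb(-.02,.014,.03)
# current block pose for overlay
s=observe(); M=R.from_quat(s['tool_rot']).as_matrix(); M0=np.load('M0.npy'); cb=np.array(s['tool_pos'])+M@(M0.T@(np.r_[EL,0]-T0))
B=M@M0.T@R.from_euler('z',YB0).as_matrix()
for n,c,sc in (('top',(180,140,290,280),5),('scene',(190,140,310,260),5)):
    draw(n,snapshot(n),FX,(cb[0],cb[1],np.arctan2(B[1,0],B[0,0])),c,sc,f'pics/ab_{n}.png',cb[2])
E
```

```text
t 7.52 tcp [0.5266 0.1702 0.1312] block fix mm [-20.2  13.4  99.2] rotvec deg [-0.04  0.08  0.02] F fix [-0.8  0.5 -5.8] T fix [-0.04  0.02  0.03] w 0.0434
shift [ 0.3  0.8 69.2] turn [-0.01 -0.02  0.  ]
```

View pics/ab_top.png

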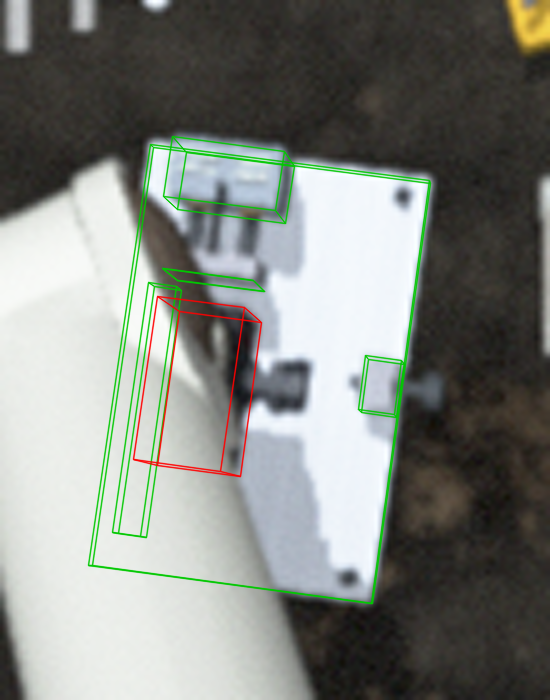

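View pics/ab_scene.png

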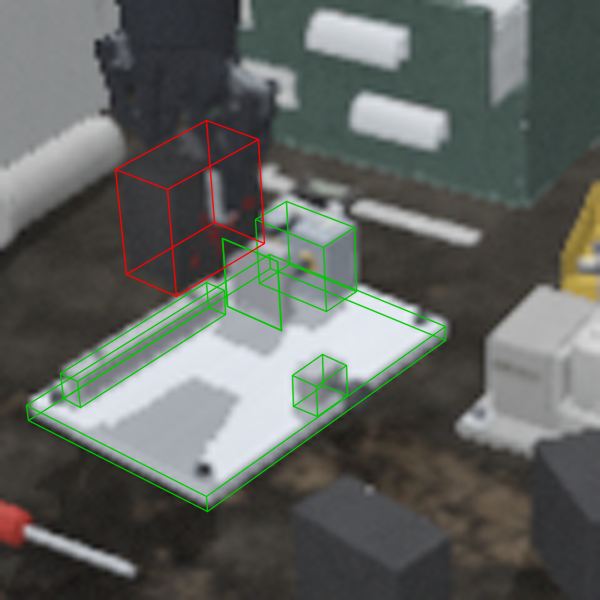

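>>> move_arm --pt "0 0.5 8 0 0 0 0" --pt "0 0.5 20 0 0 0 0" --pt "0 0.5 34 0 0 0 0" --pt "0 0.5 48 0 0 0 0" --pt "0 0.5 60 0 0 0 0" --pt "0 0.5 69 0 0 0 0" --pt "0 0.5 75 0 0 0 0" --pt "0 0.5 79 0 0 0 0" --pt "0 0.5 82 0 0 0 0" --pt "0 0.5 83 0 0 0 0"

```text
clock: 8.45
tool_pos: [0.5278, 0.1696, 0.0486]
tool_rot: [0.07, 0.998, -0.002, 0.004]
wrist_force: [0.1, 0.8, -5.1]
gripper_width: 0.0432
```

```bash
python3 - <<'E'
from go import *
relb(-.02,.014,.012)
E
```

```text
t 8.45 tcp [0.5278 0.1696 0.0486] block fix mm [-18.9  13.   16.6] rotvec deg [-0.03  0.03 -0.06] F fix [-0.   0.8 -5.1] T fix [-0.01 -0.01  0.02] w 0.0432
shift [1.2 1.  4.6] turn [-0.01 -0.01 -0.01]
```

>>> move_arm --pt "1 1 1 0 0 0 0" --pt "1 1 1.5 0 0 0 0" --pt "1 1 2 0 0 0 0" --pt "1 1 2.5 0 0 0 0" --pt "1 1 3 0 0 0 0" --pt "1 1 3.5 0 0 0 0" --pt "1 1 4 0 0 0 0" --pt "1 1 4.5 0 0 0 0" --pt "1 1 5 0 0 0 0" --pt "1 1 5 0 0 0 0"

```text
clock: 9.28
tool_pos: [0.5275, 0.1709, 0.044]
tool_rot: [0.07, 0.998, -0.001, 0.004]
wrist_force: [0.4, -0.2, -1.1]
gripper_width: 0.0434
```

```bash
python3 - <<'E'
from go import *
relb(-.02,.014,.012)
E
```

```text
t 9.28 tcp [0.5275 0.1709 0.044 ] block fix mm [-19.3  14.3  12. ] rotvec deg [-0.01 -0.02 -0.06] F fix [ 0.4 -0.2 -1.1] T fix [ 0.04  0.06 -0.02] w 0.0434
shift [ 0.6 -0.3  0. ] turn [-0.    0.   -0.01]
```

>>> move_arm --pt "0 1 0.5 0 0 0 0" --pt "0 2 1 0 0 0 0" --pt "0 3.5 1 0 0 0 0" --pt "0 5 1 0 0 0 0" --pt "0 6.5 1 0 0 0 0" --pt "0 8 1 0 0 0 0" --pt "0 9 1 0 0 0 0" --pt "0 10 1 0 0 0 0" --pt "0 11 1 0 0 0 0" --pt "0 11 1 0 0 0 0"

```text
clock: 10.12
tool_pos: [0.5302, 0.1822, 0.044]
tool_rot: [0.07, 0.998, -0.001, 0.005]
wrist_force: [-0.0, -0.4, 5.2]
gripper_width: 0.0431
```

```bash
python3 - <<'E'
from go import *
relb(-.02,.028,.012)
E
```

```text
t 10.12 tcp [0.5302 0.1822 0.044 ] block fix mm [-18.1  25.9  12. ] rotvec deg [ 0.05 -0.14 -0.06] F fix [ 0.  -0.4  5.2] T fix [-0.24  0.23  0.01] w 0.0431
shift [1.8 2.1 0. ] turn [ 0.01  0.03 -0.01]
```

>>> move_arm --pt "0 0.5 0 0 0 0 0" --pt "0 1 0 0 0 0 0" --pt "0 1.5 0 0 0 0 0" --pt "0 2 0 0 0 0 0" --pt "0 2.3 0 0 0 0 0" --pt "0 2.6 0 0 0 0 0" --pt "0 3 0 0 0 0 0" --pt "0 3 0 0 0 0 0" --pt "0 3 0 0 0 0 0" --pt "0 3 0 0 0 0 0"

```text
clock: 10.95
tool_pos: [0.5305, 0.1831, 0.0441]
tool_rot: [0.071, 0.997, -0.002, 0.005]
wrist_force: [-0.8, -5.2, 4.4]
gripper_width: 0.0434
```

```bash
python3 - <<'E'
from go import *
relb(-.02,.028,.012)
E
```

```text
t 10.95 tcp [0.5305 0.1831 0.0441] block fix mm [-18.   26.8  12.1] rotvec deg [-0.09 -0.11 -0.16] F fix [-0.1 -5.3  4.4] T fix [-1.43  0.28 -0.05] w 0.0434
shift [1.9 1.2 0. ] turn [-0.02  0.02 -0.03]
```

>>> move_arm --pt "-1 2.5 0.5 0 0 0 0" --pt "-3 2.5 0.5 0 0 0 0" --pt "-5 2.5 0.5 0 0 0 0" --pt "-7 2.5 0.5 0 0 0 0" --pt "-9 2.5 0.5 0 0 0 0" --pt "-11 2.5 0.5 0 0 0 0" --pt "-13 2.5 0.5 0 0 0 0" --pt "-15 2.5 0.5 0 0 0 0" --pt "-16 2.5 0.5 0 0 0 0" --pt "-16 2.5 0.5 0 0 0 0"

```text
clock: 11.78
tool_pos: [0.5463, 0.1809, 0.0441]
tool_rot: [0.072, 0.997, -0.004, 0.004]
wrist_force: [-3.2, -7.6, 9.3]
gripper_width: 0.0434
```

```bash
python3 - <<'E'
from ov import *
from go import *
relb(.002,.028,.012)
for n,c,sc in (('top',(195,155,275,265),6),('scene',(195,165,285,255),6.5)):
    draw(n,snapshot(n),FX,None,c,sc,f'pics/fl_{n}.png')
E
```

```text
t 11.78 tcp [0.5463 0.1809 0.0441] block fix mm [-2.1 26.7 12.1] rotvec deg [-0.26 -0.03 -0.26] F fix [-2.1 -7.9  9.3] T fix [-1.54  0.64 -0.02] w 0.0434
shift [-4.1  1.2  0.1] turn [-0.05  0.01 -0.05]
```

View pics/fl_top.png

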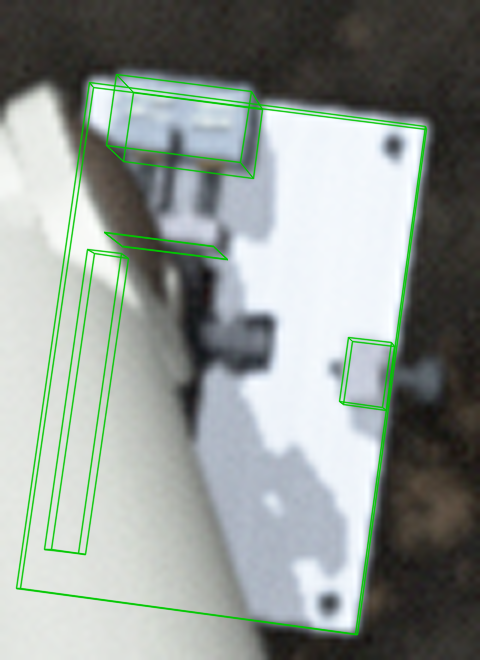

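View pics/fl_scene.png

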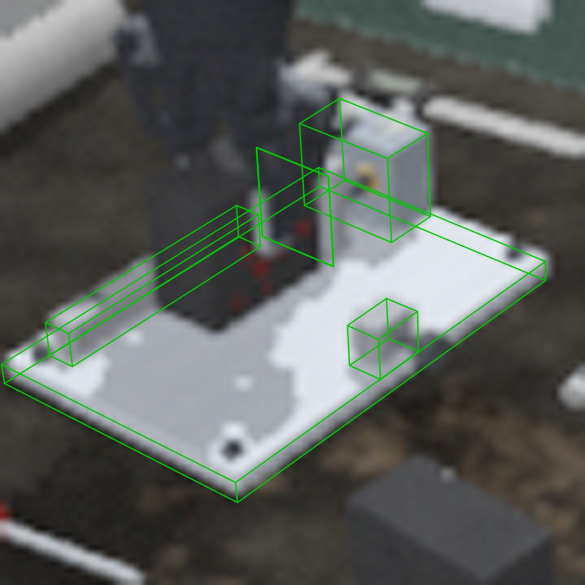

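>>> move_arm --pt "-0.5 2 0.3 -0.1 0 0 0" --pt "-1 2 0.3 -0.15 0 0 0" --pt "-1.5 2 0.3 -0.15 0 0 0" --pt "-2 2 0.3 -0.15 0 0 0" --pt "-2.5 2 0.3 -0.15 0 0 0" --pt "-3 2 0.3 -0.15 0 0 0" --pt "-3.5 2 0.3 -0.15 0 0 0" --pt "-4 2 0.3 -0.15 0 0 0" --pt "-4 2 0.3 -0.15 0 0 0" --pt "-4 2 0.3 -0.15 0 0 0"

```text
clock: 12.72
tool_pos: [0.5498, 0.1803, 0.0441]
tool_rot: [0.072, 0.997, 0.001, 0.004]
wrist_force: [-3.3, -6.8, 8.9]
gripper_width: 0.0436
```

```bash
python3 - <<'E'
from go import *
relb(.014,.028,.012)
E
```

```text
t 12.72 tcp [0.5498 0.1803 0.0441] block fix mm [ 1.4 26.9 12.1] rotvec deg [ 0.31  0.04 -0.29] F fix [-2.3 -7.1  8.9] T fix [-1.99  0.57 -0.04] w 0.0436
shift [-12.6   1.4   0.2] turn [ 0.06 -0.01 -0.06]
```

>>> move_arm --pt "-0.5 1.7 0.2 0.04 0 0 0" --pt "-1 1.7 0.2 0.04 0 0 0" --pt "-1.7 1.7 0.2 0.04 0 0 0" --pt "-2.4 1.7 0.2 0.04 0 0 0" --pt "-3.1 1.7 0.2 0.04 0 0 0" --pt "-3.8 1.7 0.2 0.04 0 0 0" --pt "-4.5 1.7 0.2 0.04 0 0 0" --pt "-5.2 1.7 0.2 0.04 0 0 0" --pt "-6 1.7 0.2 0.04 0 0 0" --pt "-6 1.7 0.2 0.04 0 0 0"

```text
clock: 13.55
tool_pos: [0.5547, 0.1797, 0.0441]
tool_rot: [0.072, 0.997, -0.002, 0.002]
wrist_force: [-6.0, -4.6, 8.7]
gripper_width: 0.0433
```

```bash
python3 - <<'E'
from go import *
relb(.014,.028,.012)
for n,(u0,v0,u1,v1),s in (('top',(205,160,250,205),14),('scene',(220,170,275,215),12)):
    i=snapshot(n); cv2.imwrite(f'pics/c1_{n}.png',cv2.resize(i[v0:v1,u0:u1],None,fx=s,fy=s,interpolation=cv2.INTER_CUBIC))
E
```

```text
t 13.55 tcp [0.5547 0.1797 0.0441] block fix mm [ 6.3 26.8 12.1] rotvec deg [-0.03  0.18 -0.3 ] F fix [-5.3 -5.4  8.7] T fix [-1.36  0.71  0.13] w 0.0433
shift [-7.6  1.3  0.1] turn [-0.01 -0.04 -0.06]
```

View pics/c1_top.png

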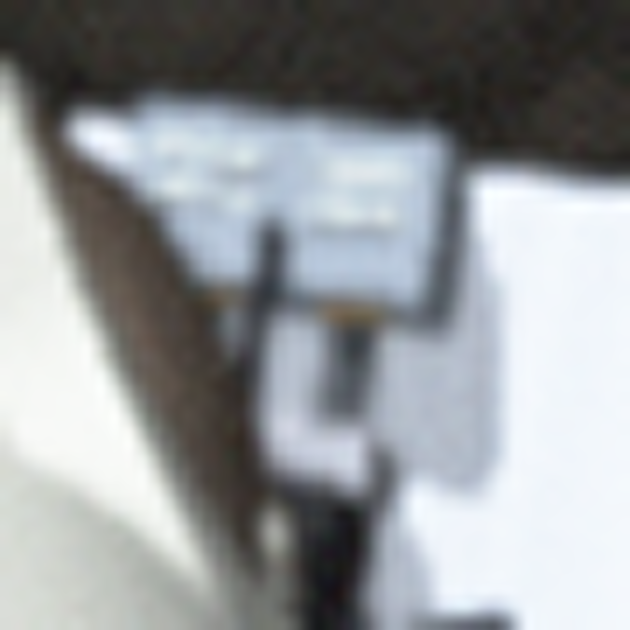

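View pics/c1_scene.png

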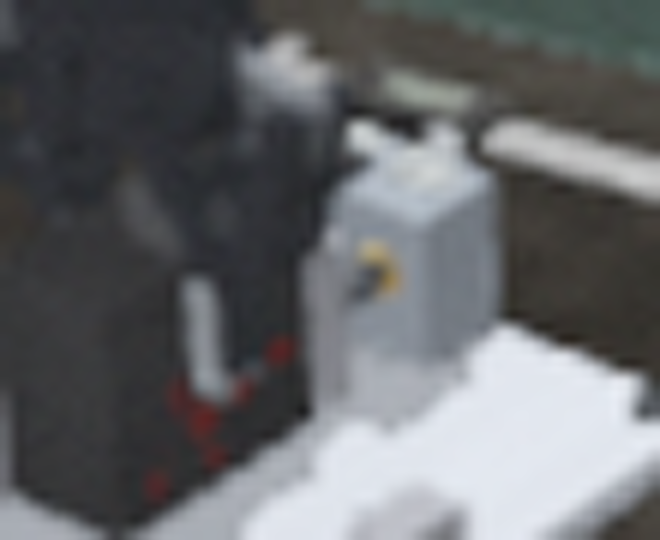

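>>> move_arm --pt "-1.5 1.8 0.2 0.03 -0.04 0 0" --pt "-2.5 1.8 0.2 0.03 -0.05 0 0" --pt "-3.5 1.8 0.2 0.03 -0.06 0 0" --pt "-4.5 1.8 0.2 0.03 -0.07 0 0" --pt "-5.5 1.8 0.2 0.03 -0.08 0 0" --pt "-6.5 1.8 0.2 0.03 -0.08 0 0" --pt "-7.5 1.8 0.2 0.03 -0.08 0 0" --pt "-8.3 1.8 0.2 0.03 -0.08 0 0" --pt "-9 1.8 0.2 0.03 -0.08 0 0" --pt "-9 1.8 0.2 0.03 -0.08 0 0"

```text
clock: 14.48
tool_pos: [0.5601, 0.179, 0.0441]
tool_rot: [0.072, 0.997, -0.005, 0.002]
wrist_force: [-13.0, -6.6, 17.1]
gripper_width: 0.0431
```

```bash
python3 - <<'E'
from go import *
relb(.014,.028,.012)
for n,(u0,v0,u1,v1),s in (('top',(205,160,250,205),14),('scene',(220,170,275,215),12)):
    i=snapshot(n); cv2.imwrite(f'pics/c2_{n}.png',cv2.resize(i[v0:v1,u0:u1],None,fx=s,fy=s,interpolation=cv2.INTER_CUBIC))
E
```

```text
t 14.48 tcp [0.5601 0.179  0.0441] block fix mm [11.7 26.6 12.1] rotvec deg [-0.4   0.15 -0.28] F fix [-12.   -8.3  17.1] T fix [-1.53  2.13  0.05] w 0.0431
shift [-2.2  1.2  0.1] turn [-0.08 -0.03 -0.06]
```

View pics/c2_top.png

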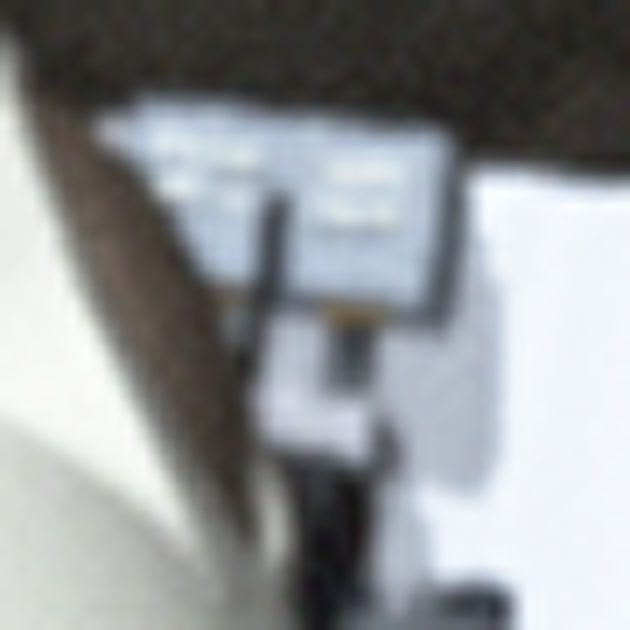

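>>> move_arm --pt "-3.6 1.6 -0.1 -0.05 -0.05 0 0" --pt "-3.8 1.6 -0.2 -0.1 -0.05 0 0" --pt "-4.1 1.6 -0.2 -0.11 -0.05 0 0" --pt "-4.4 1.6 -0.2 -0.11 -0.05 0 0" --pt "-4.8 1.6 -0.2 -0.11 -0.05 0 0" --pt "-5.2 1.6 -0.2 -0.11 -0.05 0 0" --pt "-5.6 1.6 -0.2 -0.11 -0.05 0 0" --pt "-5.6 1.6 -0.2 -0.11 -0.05 0 0" --pt "-5.6 1.6 -0.2 -0.11 -0.05 0 0" --pt "-5.6 1.6 -0.2 -0.11 -0.05 0 0"

```text
clock: 15.42
tool_pos: [0.5613, 0.1788, 0.0441]
tool_rot: [0.072, 0.997, -0.002, 0.001]
wrist_force: [-13.0, -5.2, 14.2]
gripper_width: 0.0434
```

```bash
python3 - <<'E'
from go import *
relb(.014,.028,.012)
for n,(u0,v0,u1,v1),s in (('top',(205,160,250,205),14),('scene',(200,165,280,235),9)):
    i=snapshot(n); cv2.imwrite(f'pics/c3_{n}.png',cv2.resize(i[v0:v1,u0:u1],None,fx=s,fy=s,interpolation=cv2.INTER_CUBIC))
E
```

```text
t 15.42 tcp [0.5613 0.1788 0.0441] block fix mm [12.9 26.8 12.1] rotvec deg [-0.08  0.33 -0.26] F fix [-12.1  -6.9  14.2] T fix [-1.47  2.19 -0.06] w 0.0434
shift [-0.9  1.2  0.1] turn [-0.02 -0.07 -0.05]
```

View pics/c3_top.png

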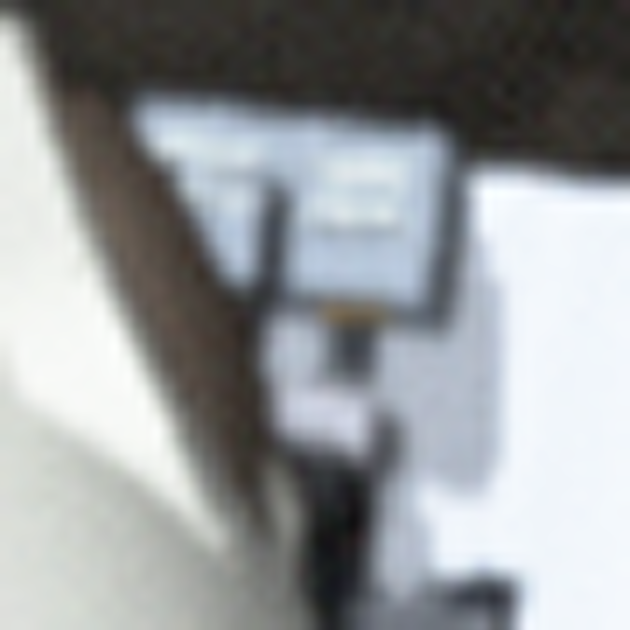

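View pics/c3_scene.png

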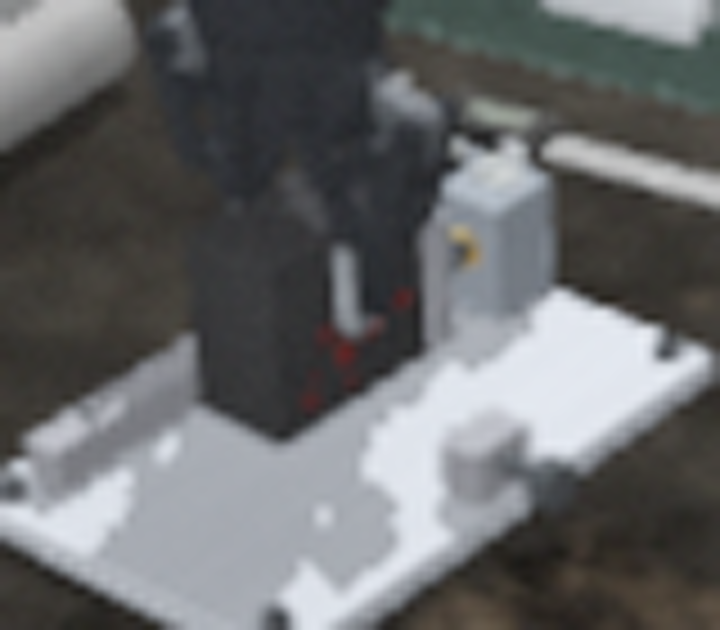

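```bash
cat > tip.py <<'E'
from ov import *
from go import FX
def tip(img,tag):
    g=cv2.cvtColor(img,cv2.COLOR_BGR2GRAY).astype(np.float32)
    xs=np.arange(.078,.118,.0005)
    def prof(y,img=g):
        uv=w2px('top',T(FX,np.c_[xs,0*xs+y,0*xs+.066])).astype(np.float32)
        return cv2.remap(g,uv[:,:1],uv[:,1:],cv2.INTER_LINEAR).ravel()
    ys=np.arange(.004,.054,.001); A=np.array([prof(y) for y in ys])  # y by x
    im=cv2.resize(A[::-1].clip(0,255).astype('uint8'),None,fx=9,fy=9,interpolation=cv2.INTER_LINEAR)
    cv2.imwrite(f'pics/tip_{tag}.png',im)
    col=A[:, :8].mean(1); k=np.argmin(A[:,12:30].mean(1)); print('pointer y',ys[k])
    p=A[max(k-1,0):k+2].mean(0); base=A.max(0)
    pm=p[12:30].min(); bg=np.median(A[:,30:50]); th=(np.median(p[12:24])+bg)/2
    j=np.where(p[12:]>th)[0][0]+12; f=j-1+(th-p[j-1])/(p[j]-p[j-1])
    print(tag,'tip x mm',round((.078+.0005*f)*1000,2), 'th',th.round(0))
    sel=(abs(ys-ys[k])>.006)&(abs(ys-ys[k])<.022); m=A[sel&(ys<ys[k])]
    print('mark profile right side', [(round(float(x)*1000,1),int(v)) for x,v in zip(xs[16:76:2],m.mean(0)[16:76:2])])
E
python3 - <<'E'
from tip import *
tip(snapshot('top'),'c3'); tip(cv2.imread('pics/top0.png'),'rest')
E
```

```text
pointer y 0.043
c3 tip x mm 97.24 th 122.0
mark profile right side [(86.0, 107), (87.0, 119), (88.0, 128), (89.0, 135), (90.0, 140), (91.0, 143), (92.0, 144), (93.0, 144), (94.0, 144), (95.0, 144), (96.0, 144), (97.0, 145), (98.0, 147), (99.0, 149), (100.0, 154), (101.0, 158), (102.0, 160), (103.0, 163), (104.0, 165), (105.0, 168), (106.0, 171), (107.0, 178), (108.0, 186), (109.0, 194), (110.0, 198), (111.0, 200), (112.0, 200), (113.0, 198), (114.0, 193), (115.0, 187)]
pointer y 0.027
rest tip x mm 95.23 th 134.0
mark profile right side [(86.0, 151), (87.0, 166), (88.0, 177), (89.0, 185), (90.0, 191), (91.0, 193), (92.0, 194), (93.0, 193), (94.0, 191), (95.0, 188), (96.0, 186), (97.0, 183), (98.0, 182), (99.0, 190), (100.0, 202), (101.0, 212), (102.0, 215), (103.0, 216), (104.0, 213), (105.0, 211), (106.0, 208), (107.0, 210), (108.0, 215), (109.0, 220), (110.0, 221), (111.0, 218), (112.0, 215), (113.0, 208), (114.0, 200), (115.0, 190)]
```

View pics/tip_c3.png

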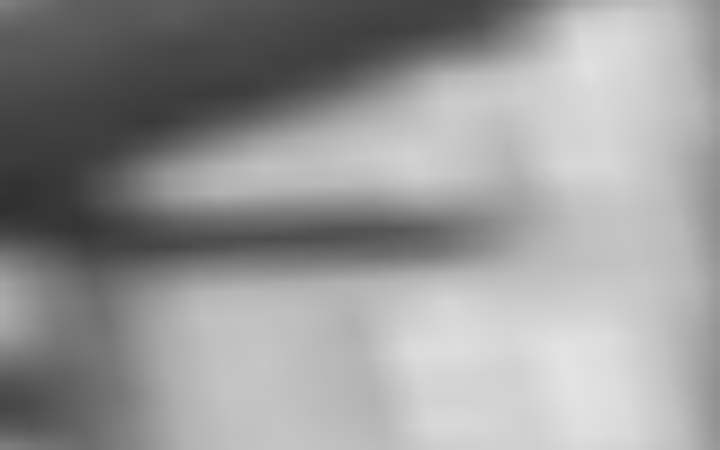

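View pics/tip_rest.png

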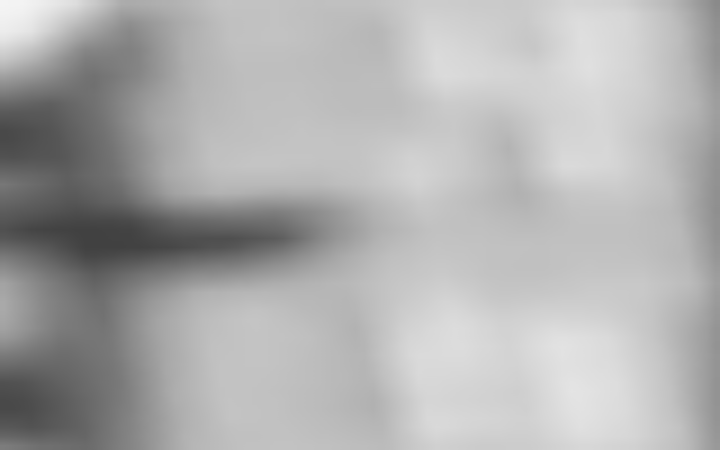

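```bash
cat >> tip.py <<'E'
def tip2(img):
    g=cv2.cvtColor(img,cv2.COLOR_BGR2GRAY).astype(np.float32); xs=np.arange(.080,.120,.00025)
    def pr(y0,y1):
        r=[]
        for y in np.arange(y0,y1+1e-6,.0005):
            uv=w2px('top',T(FX,np.c_[xs,0*xs+y,0*xs+.066])).astype(np.float32); r.append(cv2.remap(g,uv[:,:1],uv[:,1:],cv2.INTER_LINEAR).ravel())
        return np.mean(r,0)
    p=pr(.027,.029); lo=np.median(p[(xs>.088)&(xs<.093)]); hi=np.median(p[(xs>.1075)&(xs<.110)]); th=(lo+hi)/2
    j=np.where((p>th)&(xs>.091))[0][0]; t=xs[j]*1000
    m=pr(.008,.018); a=(xs>.0985)&(xs<.106); b=(xs>=.1065)&(xs<.114)
    pk=lambda s:(xs[s]*np.clip(m[s]-np.percentile(m[s],30),0,None)).sum()/np.clip(m[s]-np.percentile(m[s],30),0,None).sum()*1000
    return round(float(t),2),round(float(pk(a)),2),round(float(pk(b)),2),int(lo),int(hi)
E
python3 - <<'E'
from tip import *
print(tip2(cv2.imread('pics/top0.png')),tip2(snapshot('top')))
E
```

```text
(96.25, 102.81, 109.84, 95, 190) (105.0, 102.86, 109.86, 95, 179)
```

>>> move_arm --pt "-4.6 1.6 0 -0.03 -0.08 0 0" --pt "-5 1.6 0 -0.06 -0.12 0 0" --pt "-5.4 1.6 0 -0.06 -0.14 0 0" --pt "-5.8 1.6 0 -0.06 -0.14 0 0" --pt "-6.1 1.6 0 -0.06 -0.14 0 0" --pt "-6.1 1.6 0 -0.06 -0.14 0 0" --pt "-6.1 1.6 0 -0.06 -0.14 0 0" --pt "-6.1 1.6 0 -0.06 -0.14 0 0" --pt "-6.1 1.6 0 -0.06 -0.14 0 0" --pt "-6.1 1.6 0 -0.06 -0.14 0 0"

```text
clock: 16.45
tool_pos: [0.5624, 0.1786, 0.044]
tool_rot: [0.072, 0.997, -0.002, 0.003]
wrist_force: [-15.9, -5.4, 17.6]
gripper_width: 0.0436
```

```bash
python3 - <<'E'
from tip import *
from go import relb
relb(.014,.028,.012); print(tip2(snapshot('top')));relb(.014,.028,.012)
E
```

```text
t 16.45 tcp [0.5624 0.1786 0.044 ] block fix mm [14.  26.8 12. ] rotvec deg [-0.02  0.14 -0.23] F fix [-15.   -7.5  17.6] T fix [-1.6   2.7  -0.12] w 0.0436
shift [0.1 1.3 0. ] turn [-0.   -0.03 -0.05]
(105.5, 103.0, 109.89, 95, 176)
t 16.5 tcp [0.5624 0.1786 0.044 ] block fix mm [14.  26.7 12. ] rotvec deg [-0.02  0.14 -0.23] F fix [-14.7  -8.   18.1] T fix [-1.54  2.72 -0.09] w 0.0435
shift [0.1 1.3 0. ] turn [-0.01 -0.03 -0.05]
```

>>> move_arm --pt "-5.1 1.6 -0.1 -0.05 -0.1 0 0" --pt "-5.3 1.6 -0.1 -0.05 -0.12 0 0" --pt "-5.5 1.6 -0.1 -0.05 -0.12 0 0" --pt "-5.5 1.6 -0.1 -0.05 -0.12 0 0" --pt "-5.5 1.6 -0.1 -0.05 -0.12 0 0" --pt "-5.5 1.6 -0.1 -0.05 -0.12 0 0" --pt "-5.5 1.6 -0.1 -0.05 -0.12 0 0" --pt "-5.5 1.6 -0.1 -0.05 -0.12 0 0" --pt "-5.5 1.6 -0.1 -0.05 -0.12 0 0" --pt "-5.5 1.6 -0.1 -0.05 -0.12 0 0"

```text
clock: 17.33
tool_pos: [0.5625, 0.1785, 0.044]
tool_rot: [0.072, 0.997, -0.002, 0.003]
wrist_force: [-15.8, -5.7, 17.5]
gripper_width: 0.0434
```

```bash
python3 - <<'E'
from tip import *
from go import relb
relb(.014,.028,.012)
for k in range(4):
    i=snapshot('top'); print(tip2(i))
relb(.014,.028,.012); tip(i,'fin')
j=snapshot('scene'); cv2.imwrite('pics/f_scene.png',cv2.resize(j[165:235,200:280],None,fx=9,fy=9,interpolation=cv2.INTER_CUBIC))
cv2.imwrite('pics/f_top.png',cv2.resize(i[160:205,205:250],None,fx=13,fy=13,interpolation=cv2.INTER_CUBIC)); cv2.imwrite('pics/f_all.png',i)
relb(.014,.028,.012)
E
```

```text
t 17.33 tcp [0.5625 0.1785 0.044 ] block fix mm [14.2 26.7 12. ] rotvec deg [-0.02  0.08 -0.21] F fix [-14.9  -7.8  17.5] T fix [-1.54  2.85 -0.16] w 0.0434
shift [ 0.3  1.3 -0. ] turn [-0.01 -0.02 -0.04]
(105.75, 102.76, 109.8, 94, 176)
(105.75, 102.8, 109.83, 95, 177)
(105.75, 102.71, 109.87, 95, 177)
(105.75, 102.79, 109.88, 94, 176)
t 17.53 tcp [0.5625 0.1785 0.044 ] block fix mm [14.3 26.7 12. ] rotvec deg [-0.02  0.08 -0.21] F fix [-15.6  -6.7  19. ] T fix [-1.51  2.89 -0.24] w 0.0432
shift [0.3 1.3 0. ] turn [-0.01 -0.02 -0.04]
pointer y 0.043
fin tip x mm 97.3 th 124.0
mark profile right side [(86.0, 107), (87.0, 120), (88.0, 129), (89.0, 135), (90.0, 140), (91.0, 143), (92.0, 144), (93.0, 144), (94.0, 144), (95.0, 145), (96.0, 146), (97.0, 147), (98.0, 149), (99.0, 152), (100.0, 155), (101.0, 157), (102.0, 157), (103.0, 158), (104.0, 159), (105.0, 161), (106.0, 166), (107.0, 174), (108.0, 184), (109.0, 192), (110.0, 198), (111.0, 199), (112.0, 200), (113.0, 197), (114.0, 193), (115.0, 187)]
t 17.58 tcp [0.5625 0.1785 0.044 ] block fix mm [14.3 26.7 12. ] rotvec deg [-0.03  0.08 -0.21] F fix [-15.3  -6.3  17.6] T fix [-1.56  2.89 -0.22] w 0.0435
shift [0.3 1.3 0. ] turn [-0.01 -0.02 -0.04]
```

View pics/f_scene.png

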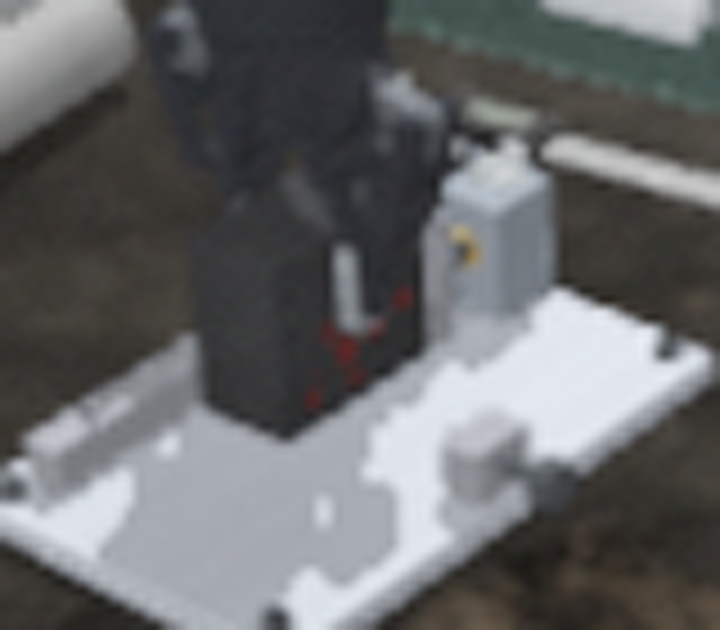

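View pics/f_top.png

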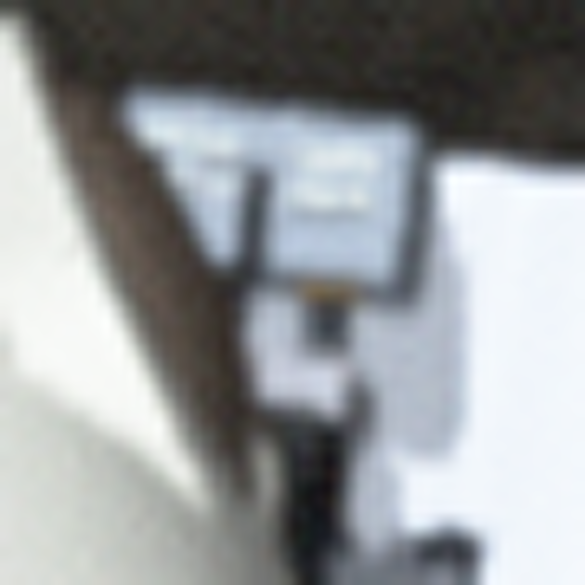

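View pics/tip_fin.png

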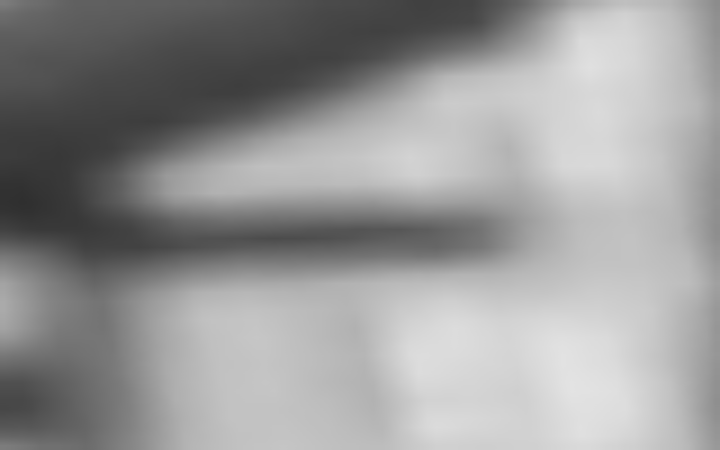

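>>> move_arm --pt "-5.2 1.7 -0.1 -0.05 -0.1 0.02 0" --pt "-5.2 1.8 -0.1 -0.05 -0.12 0.03 0" --pt "-5.2 1.8 -0.1 -0.05 -0.12 0.04 0" --pt "-5.2 1.8 -0.1 -0.05 -0.12 0.04 0" --pt "-5.2 1.8 -0.1 -0.05 -0.12 0.04 0" --pt "-5.2 1.8 -0.1 -0.05 -0.12 0.04 0" --pt "-5.2 1.8 -0.1 -0.05 -0.12 0.04 0" --pt "-5.2 1.8 -0.1 -0.05 -0.12 0.04 0" --pt "-5.2 1.8 -0.1 -0.05 -0.12 0.04 0" --pt "-5.2 1.8 -0.1 -0.05 -0.12 0.04 0"

```text
clock: 18.42
tool_pos: [0.5626, 0.1785, 0.044]
tool_rot: [0.072, 0.997, -0.002, 0.004]
wrist_force: [-15.3, -6.2, 17.8]
gripper_width: 0.0433
```

```bash
python3 - <<'E'
from tip import *
from go import relb
relb(.014,.028,.012); print(tip2(snapshot('top')));relb(.014,.028,.012)
for k in range(4): snapshot('scene'); relb(.014,.028,.012)
E
```

```text
t 18.42 tcp [0.5626 0.1785 0.044 ] block fix mm [14.4 26.7 12. ] rotvec deg [-0.05  0.   -0.33] F fix [-14.3  -8.3  17.8] T fix [-1.56  2.88  0.28] w 0.0433
shift [0.4 1.3 0. ] turn [-0.01 -0.   -0.07]
(105.75, 102.8, 109.92, 95, 175)
t 18.47 tcp [0.5626 0.1785 0.044 ] block fix mm [14.4 26.7 12. ] rotvec deg [-0.05  0.   -0.33] F fix [-14.3  -8.1  18.3] T fix [-1.63  2.92  0.33] w 0.0433
shift [0.4 1.3 0. ] turn [-0.01 -0.   -0.07]
t 18.52 tcp [0.5626 0.1785 0.044 ] block fix mm [14.4 26.7 12. ] rotvec deg [-0.05  0.   -0.33] F fix [-14.2  -8.3  18.2] T fix [-1.53  2.96  0.27] w 0.0436
shift [0.4 1.3 0. ] turn [-0.01 -0.   -0.07]
t 18.57 tcp [0.5626 0.1785 0.044 ] block fix mm [14.4 26.7 12. ] rotvec deg [-0.05  0.   -0.33] F fix [-14.7  -8.7  18.8] T fix [-1.56  2.94  0.3 ] w 0.0436
shift [0.4 1.3 0. ] turn [-0.01 -0.   -0.07]
t 18.62 tcp [0.5626 0.1785 0.044 ] block fix mm [14.3 26.7 12. ] rotvec deg [-0.05  0.01 -0.33] F fix [-14.1  -8.1  18.4] T fix [-1.56  2.92  0.25] w 0.0437
shift [ 0.3  1.3 -0. ] turn [-0.01 -0.   -0.07]
t 18.67 tcp [0.5626 0.1785 0.044 ] block fix mm [14.3 26.7 12. ] rotvec deg [-0.05  0.01 -0.33] F fix [-14.7  -7.9  17.9] T fix [-1.57  2.93  0.25] w 0.0433
shift [ 0.3  1.3 -0. ] turn [-0.01 -0.   -0.07]
```

>>> move_arm --pt "-5 1.8 -0.1 -0.04 -0.08 -0.01 0" --pt "-5 1.8 -0.1 -0.04 -0.08 -0.01 0" --pt "-5 1.8 -0.1 -0.04 -0.08 -0.01 0" --pt "-5 1.8 -0.1 -0.04 -0.08 -0.01 0" --pt "-5 1.8 -0.1 -0.04 -0.08 -0.01 0" --pt "-5 1.8 -0.1 -0.04 -0.08 -0.01 0" --pt "-5 1.8 -0.1 -0.04 -0.08 -0.01 0" --pt "-5 1.8 -0.1 -0.04 -0.08 -0.01 0" --pt "-5 1.8 -0.1 -0.04 -0.08 -0.01 0" --pt "-5 1.8 -0.1 -0.04 -0.08 -0.01 0"

```text
clock: 19.5
tool_pos: [0.5626, 0.1785, 0.044]
tool_rot: [0.072, 0.997, -0.002, 0.003]
wrist_force: [-15.7, -6.2, 17.4]
gripper_width: 0.0433
```

```bash
python3 - <<'E'
from tip import *
from go import relb
relb(.014,.028,.012); print(tip2(snapshot('top')))
for k in range(5): snapshot('scene')
relb(.014,.028,.012)
E
```

```text
t 19.5 tcp [0.5626 0.1785 0.044 ] block fix mm [14.3 26.7 12. ] rotvec deg [-0.1   0.11 -0.25] F fix [-14.7  -8.4  17.4] T fix [-1.57  2.71 -0.02] w 0.0433
shift [0.4 1.3 0. ] turn [-0.02 -0.02 -0.05]
(106.0, 102.86, 109.83, 94, 169)
t 19.8 tcp [0.5626 0.1785 0.0441] block fix mm [14.3 26.7 12.1] rotvec deg [-0.1   0.11 -0.25] F fix [-14.2  -8.4  18. ] T fix [-1.54  2.7   0.04] w 0.0436
shift [0.4 1.3 0.1] turn [-0.02 -0.02 -0.05]
```

```bash
python3 -c "
from bench import close_job
print(close_job())"
```

```text
the job is handed in; nothing more can be done
None
```

I stood the block from farthest right on the plate, slid it flush against the fence, and pushed the sprung pad back to about midway between the marks. The job was handed in at about 19.8 s, with the gripper still holding and pressing.

- **Pad:** the pointer tip read 106.0 mm, with the marks at 102.9 and 109.8 mm (centre about 106.3). That is a pad travel of about 9.75 mm from the camera. The arm's own position suggests about 10.3 mm or a little more. The camera's 2 mm calibration limits both. The pad was never near its 22 mm stop.
- **Push:** it held steady over the last 0.3 s of readings. The force was about 14–15 N along the fence (spring plus friction), 8 N into the fence, and 18 N down.
- **Fence:** an earlier check showed the contact leaning to one end of the fence, so I trimmed the yaw until the twisting moment dropped to about zero. I read that as full-length contact. The arm also estimated the block about 1.3 mm short of the nominal fence line and 0.25° off my fixture fit. I took both as camera error, because the force shows the block touching the fence.
- **Flatness:** the block read within about 0.1° of the tilt it had when gripped on the bench. I checked this from arm readings rather than a clear view, because the arm hid part of the block from the top camera.

I did not touch the other things on the bench, though I took no separate picture at the end to confirm it.

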